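# Sort two look-alike resonator pucks by weight and show the dense one to the camera

## Task

The two ceramic resonator pucks on the mat look alike, but one is of a denser ceramic: lift each in turn to feel which is the heavier, stand the lighter one flat and centred on the white pedestal of the test fixture, and let go of it. Then hold the heavier one up, upright and still, in front of the inspection camera with its middle on the lens axis, 13 cm from the ring light, and finish while still holding it there. Set the pucks down, never drop or knock them, as ceramic chips, and leave the other things on the bench where they are.

Things in the scene. Friction and masses are not known exactly. Their poses are not given: they have to be found in the camera images.
- puck_a_mid (a point): centre of one of two look-alike cream ceramic pucks: an upright solid cylinder 50 mm across and 40 mm high with a small dark mark in the middle of its top. The point lies 20 mm above its underside; z is the puck's axis. It starts standing flat on the bench mat
- puck_b_mid (a point): centre of one of two look-alike cream ceramic pucks: an upright solid cylinder 50 mm across and 40 mm high with a small dark mark in the middle of its top. The point lies 20 mm above its underside; z is the puck's axis. It starts standing flat on the bench mat
- puck_a: the puck of puck_a_mid; origin at the centre of its underside. Which of the two names and spots has the heavier puck changes at random from start to start and cannot be seen. Each weighs between 0.2 and 0.62 kg; the heavier weighs at least 0.1 kg more than the other
- puck_b: the puck of puck_b_mid; origin at the centre of its underside. Which of the two names and spots has the heavier puck changes at random from start to start and cannot be seen. Each weighs between 0.2 and 0.62 kg; the heavier weighs at least 0.1 kg more than the other
- pedestal_top (a point): centre of the flat top of the fixture's white pedestal, a round post 26 mm across, top 57 mm above the bench. z is up. On its y axis, to both sides, stand the brackets: 32 mm wide, 73 to 83 mm out, 92 mm high, thin wire loops reaching in to 52 mm. Both sides along its x axis are free: fingers that close along x have room
- fixture: the resonator test fixture, fixed to the bench: an aluminium ground plate 90 mm (its x) by 180 mm (its y), 12 mm thick, with the white pedestal in the middle and an aluminium bracket with coupling loop at either end. Origin at the centre of its underside, directly below pedestal_top; same axes
- focus (a point): the camera's focus point: a point in the air 150 mm above the bench, on the axis of the level-looking lens and 130 mm in front of the white ring light that surrounds it. The x axis points from here straight to the lens, z is up
- inspection_camera: blue inspection camera with a white ring light 64 mm across, on a steel post (217 mm high) and a base plate 110 by 90 mm, fixed; it looks level along its own -x axis, roughly towards the robot. Origin on the bench straight below the focus point; the post stands 225 mm from there along +x and the ring light face 130 mm. The space in front of the ring light is free
- waveguide_adapter: small brass waveguide-to-coax adapter with a square flange, 41 mm high, on the mat between fixture and camera; a bystander. Origin on its underside
- screwdriver: red-handled screwdriver, 170 mm, lying on the mat at the left; a bystander. Origin on its underside
- sma_wrench: small steel spanner, 120 mm, lying on the mat at the right; a bystander. Origin on its underside
- flux_jar: amber glass jar with a black cap, 40 mm across, 60 mm high, at the left; a bystander. Origin on its underside
- fixture_cover: the fixture's square aluminium cover plate, 90 mm, with a black knob to 30 mm height, lying at the far left; a bystander. Origin on its underside
- caliper: digital caliper, 190 mm, lying at the far right; a bystander. Origin on its underside
- attenuator: small steel block attenuator with a brass connector at either end, 54 mm long and 20 mm high, at the right; a bystander. Origin on its underside
Things that resemble listed ones, but are neither listed nor needed, are in the scene too. Leave any turquoise look-alike of the puck_b alone.

How it is judged:
On the way:
1. the lighter puck stands on the pedestal, let go (((horizontal distance between puck_a_mid and pedestal_top below 0.009 m and z of puck_a_mid in the frame of pedestal_top between 0.017 and 0.023 m and angle between puck_a_mid's own z axis and vertical below 0.1 rad and linear speed of puck_a below 0.02 m/s and contact force between puck_a and fixture between 1.5 and 3.85 N and contact force between puck_a and the arm below 0.05 N and contact force between puck_a and the fingers below 0.05 N) or (horizontal distance between puck_b_mid and pedestal_top below 0.009 m and z of puck_b_mid in the frame of pedestal_top between 0.017 and 0.023 m and angle between puck_b_mid's own z axis and vertical below 0.1 rad and linear speed of puck_b below 0.02 m/s and contact force between puck_b and fixture between 1.5 and 3.85 N and contact force between puck_b and the arm below 0.05 N and contact force between puck_b and the fingers below 0.05 N))), for 0.2 s.
At the end, for the whole second after the job is handed in: The lighter puck stands flat, at rest and let go on the pedestal, its axis within 9 mm of the pedestal's axis; the heavier puck is held still by the fingers alone, its centre within 20 mm of the camera's focus point and its axis within 0.15 rad of upright (((horizontal distance between puck_a_mid and pedestal_top below 0.009 m and z of puck_a_mid in the frame of pedestal_top between 0.017 and 0.023 m and angle between puck_a_mid's own z axis and vertical below 0.1 rad and linear speed of puck_a below 0.02 m/s and contact force between puck_a and fixture between 1.5 and 3.85 N and contact force between puck_a and the arm below 0.05 N and contact force between puck_a and the fingers below 0.05 N and distance between puck_b_mid and focus below 0.02 m and height (world z) of puck_b_mid above 0.12 m and angle between puck_b_mid's own z axis and vertical below 0.15 rad and linear speed of puck_b below 0.03 m/s and contact force between puck_b and the fingers above 3 N and contact force between puck_b and inspection_camera below 0.05 N and contact force between puck_b and fixture below 0.05 N) or (horizontal distance between puck_b_mid and pedestal_top below 0.009 m and z of puck_b_mid in the frame of pedestal_top between 0.017 and 0.023 m and angle between puck_b_mid's own z axis and vertical below 0.1 rad and linear speed of puck_b below 0.02 m/s and contact force between puck_b and fixture between 1.5 and 3.85 N and contact force between puck_b and the arm below 0.05 N and contact force between puck_b and the fingers below 0.05 N and distance between puck_a_mid and focus below 0.02 m and height (world z) of puck_a_mid above 0.12 m and angle between puck_a_mid's own z axis and vertical below 0.15 rad and linear speed of puck_a below 0.03 m/s and contact force between puck_a and the fingers above 3 N and contact force between puck_a and inspection_camera below 0.05 N and contact force between puck_a and fixture below 0.05 N))); the arm keeps its last pose, push and grip.
It fails at once if a puck is dropped or knocked (moves faster than 0.4 m/s out of the fingers) ((linear speed of puck_a above 0.4 m/s and contact force between puck_a and the fingers below 0.05 N) or (linear speed of puck_b above 0.4 m/s and contact force between puck_b and the fingers below 0.05 N)).
It fails at once if another thing on the bench is shifted by more than 15 mm (distance of any of waveguide_adapter, screwdriver, sma_wrench, flux_jar, fixture_cover, caliper, attenuator from where it was at the start of the episode above 0.015 m).
It also fails if it takes over 72 s, if anything falls off the work surface, if the arm or the gripper's body presses on something with over 40 N, if the wrist force passes 120 N, or if a joint passes its speed limit or range.

## Robot

A 6-joint arm with a two-finger parallel gripper is mounted at the origin on the work surface. World frame = base frame: x ahead of the robot, y to its left, z up, the work surface at z = 0. Lengths are in m, angles in rad, forces in N, time in s.
With the tool pointing down it reaches from about 0.3 to 0.875 m from the base axis. Payload 6.4 kg.
Tool frame: the origin (TCP) lies at the very end of the fingers, on their centre line; the grasp point (between the pads) lies 19 mm behind it; y points along the fingers, x is the direction in which the jaws open and shut, and the axes are right-handed (so a half turn about y gives the same grasp; the last joint's range is limited). The gripper opens to 85 mm and grips with 20 to 120 N. Pads are 22 mm wide; open, the fingers measure 114 mm over their backs; the gripper's body (76 mm by 85 mm) begins 54 mm behind the grasp point. The pads swing forward as they close: fully open they stand 13 mm farther back than shut.
Start: joints at [0.963, 0.181, 1.607, -0, 1.354, -0.206], TCP at [0.225, 0.529, 0.231] pointing down, gripper open.
Joint ranges: [-2.99, 2.99], [-0.89, 2.07], [0.3, 2.58], [-1.14, 4.28], [0, 2.63], [-3.12, 3.12]. Speed limits (rad/s): [2.57, 2.57, 3.01, 3.14, 3.14, 3.14].

## Interface

Orientations are given as a 3x3 rotation matrix whose columns are the frame's x, y, z axes.
In Python, from rig import sense, grab_frame, close_job, cut_out, tip_of gives the robot as it stands.
- The arm moves only by the tool send_rows, never from a script. Its argument "targets" is text: rows parted by semicolons, each of 7 numbers parted by spaces: the opening, from 0 (shut) to 1 (fully open), then the shift along the world's x, y, z in mm, then the turn, a rotation vector about the world's x, y, z in rad. In form: claw dx dy dz ax ay az; .... A call has 1 to 8 rows; each row shifts and turns the pose as measured when the row begins; what a row does not reach is not made up. A row lasts 1/12 s, in which the tool goes at most 41.7 mm and 7.16 degrees, less where a joint would pass 70% of its speed; a pose out of reach is approached as far as the arm can. A call is refused whole if a number of a shift passes 41.7 or a number of a turn 0.125, either way. A call with a gripper value outside its range is refused whole. The fingers move at their own pace and stop on an object; "squeeze" is the grip in N (left out, the last holds). Time passes only in rows, so rows that do not move let the fingers close. It gives the time, the measured TCP pose, the force and the opening at its end, in the units of the state.
- sense(): the state, without advancing time (a new reading comes with each control period).
- grab_frame(name): name is "side" or "top" or "wrist"; returns a dict with "frame" (480x640x3 uint8, red, green, blue), "fx", "fy", "cx", "cy" (pixels), "eye" and "orientation" of the camera in the world; the wrist camera has in their place "T_tool_cam" (4x4, takes a point from camera to tool coordinates, whose origin is the TCP and whose axes are the tool frame's). Camera axes: x right, y down, z forward; pixel columns grow to the right and rows downward; lengths in m; the calibration is good to about 2 mm. A picture is of the moment at which its call begins: read the wrist's pose just before it. There is no depth.
- close_job(): hands the job in, once; it reports no verdict.
Trained networks look in the newest picture that a camera, given by its name, has taken for a name from the list of things; names that differ only in an ending like _2 or _b are one class to them, and where a whole thing is asked for, a point or a joint stands for the part that bears it (a point fixed in the world has none). Each returns a list of dicts, best first, with "conf" (0 to 1); they miss things now and then, are a little off and sometimes report something else, mostly with a low value. They report only what shows in the picture. A call takes as long as a camera call. They do not tell look-alikes from the thing itself.
- cut_out(target, camera): "pixels" (480x640 bool, what is visible of it) and "rect" ([left, top, right, bottom] in pixels, round what is visible of it).
- tip_of(target, camera): "pixel" ([column, row] in pixels: a listed point, or the origin of a listed thing).
The state is a dict: "time_s": time; "joints": joint angles; "qd": joint speeds; "effort": joint torques, N m; "position": TCP position; "orientation": TCP orientation; "ft_force": force on the tool from outside, world axes, zero at the start; "ft_torque": the same for the moment, N m; "opening": opening from 0.0 (shut) to 1.0 (fully open).
Only numpy, scipy, OpenCV 4.12 (cv2) and the standard library are available. Lean on these libraries where they do the work, as an engineer would, in place of code of your own. Each camera call takes 0.05 s, during which the arm holds its last target. There are 200 camera calls.

## Working session

There is one attempt and no reset: what is moved stays moved. The work goes in short steps, Python scripts to look and compute and a tool call to move; the robot and the scene stay as the last step left them, time stands still between calls to the robot, and variables do not carry over. Pictures are saved under pics/ and viewed, about 8 in all and at most 12, crops included, and the job is handed in when it is done.

Besides the shell and the picture viewer there is one more tool, called after "Call:" by a JSON object that holds its "fn" and its "kwargs", one argument or row to a line. send_rows: Moves the arm, as the interface text tells. Its arguments: {"type":"object","properties":{"targets":{"type":"string"},"squeeze":{"type":"number"}},"required":["targets"]}

```bash
mkdir -p pics; cat > h.py <<'E'
import numpy as np, cv2
from rig import *
def ray(f,px,s=None):
    d=np.array([(px[0]-f['cx'])/f['fx'],(px[1]-f['cy'])/f['fy'],1.])
    if 'eye' in f: return np.array(f['eye']),np.array(f['orientation'])@d
    R=np.array(s['orientation']);T=np.array(f['T_tool_cam'])
    return R@T[:3,3]+np.array(s['position']),R@T[:3,:3]@d
def atz(f,px,z,s=None):
    o,d=ray(f,px,s); return o+d*(z-o[2])/d[2]
def save(f,n,box=None,k=1):
    im=f['frame'][:,:,::-1]
    if box: im=im[box[1]:box[3],box[0]:box[2]]
    cv2.imwrite('pics/'+n,cv2.resize(im,None,fx=k,fy=k))
E
python3 - <<'E'
from h import *
s=sense();print({k:np.round(v,3).tolist() for k,v in s.items()})
H=dict(puck_a_mid=.02,pedestal_top=.057,focus=.15,waveguide_adapter=0,flux_jar=0,inspection_camera=0,fixture=0)
for c in('top','side'):
    f=grab_frame(c);save(f,c+'0.png');print(c,np.round(f['eye'],3))
    for n,z in H.items():
        for r in tip_of(n,c)[:4]: print(n,round(r['conf'],2),np.round(r['pixel']),np.round(atz(f,r['pixel'],z),3))
E
```

```text
{'time_s': 0.0, 'joints': [0.963, 0.182, 1.608, -0.0, 1.354, -0.206], 'qd': [0.0, -0.001, -0.001, -0.001, -0.0, -0.0], 'effort': [-0.001, -44.489, -35.132, -0.0, 0.01, -0.0], 'position': [0.225, 0.529, 0.23], 'orientation': [[0.391, -0.001, -0.92], [0.92, -0.001, 0.391], [-0.002, -1.0, 0.0]], 'ft_force': [-1.052, 1.017, -0.779], 'ft_torque': [-0.018, 0.023, 0.0], 'opening': 1.001}
top [0.241 0.014 1.401]
puck_a_mid 0.56 [294. 273.] [0.459 0.081 0.02 ]
puck_a_mid 0.45 [255. 207.] [0.66  0.182 0.02 ]
pedestal_top 0.56 [253. 205.] [0.656 0.183 0.057]
focus 0.27 [466. 251.] [ 0.457 -0.369  0.15 ]
waveguide_adapter 0.61 [323. 230.] [ 0.581 -0.01   0.   ]
inspection_camera 0.33 [466. 252.] [ 0.481 -0.416  0.   ]
inspection_camera 0.32 [251. 214.] [ 0.646  0.198 -0.   ]
fixture 0.62 [252. 214.] [0.644 0.193 0.   ]
side [ 0.201 -0.802  0.717]
puck_a_mid 0.74 [281. 245.] [0.458 0.103 0.02 ]
puck_a_mid 0.7 [336. 203.] [0.667 0.243 0.02 ]
pedestal_top 0.68 [336. 203.] [0.645 0.189 0.057]
flux_jar 0.66 [292. 191.] [0.579 0.385 0.   ]
fixture 0.67 [335. 222.] [0.64  0.183 0.   ]
```

View pics/top0.png

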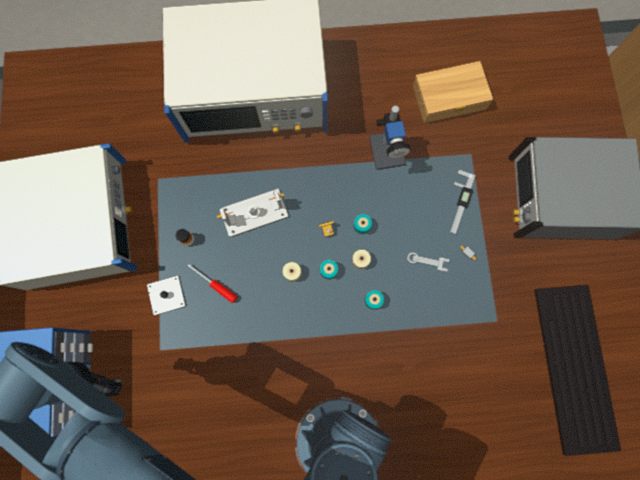

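View pics/side0.png

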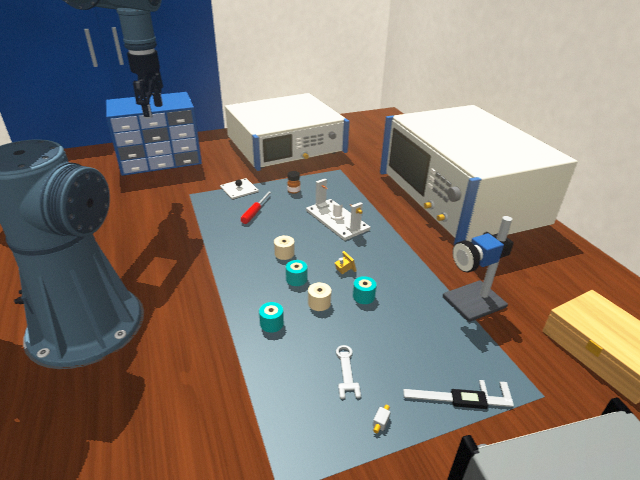

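Top view: the cream pucks are at (292,271) and (362,259). The turquoise look-alikes at (329,269), (363,223) and (375,299) are not wanted. The fixture is at (254,212) and the inspection camera's ring at (398,150). Side view: cream pucks at (285,247) and (319,296), ring at (466,256). The networks' "focus" at (466,251) in top is actually the caliper or wrench area, so I reject it.

Next is one close composite crop to check the puck choice and the camera geometry.

```bash
python3 - <<'E'
from h import *
t=grab_frame('top');s=grab_frame('side')
def c(f,b,k):return cv2.resize(f['frame'][b[1]:b[3],b[0]:b[2],::-1],None,fx=k,fy=k,interpolation=cv2.INTER_CUBIC)
A=c(t,(280,205,400,315),3.3333)   # 400x367
A=cv2.resize(A,(400,300));B=c(t,(360,95,440,155+20),5)[:300,:400];B=cv2.resize(c(t,(360,100,440,175),5),(400,375))
C=cv2.resize(c(s,(430,205,520,325),5),(450,600))
A=cv2.resize(A,(350,225));B=cv2.resize(B,(350,328))
L=np.vstack([A,B]);L=cv2.copyMakeBorder(L,0,600-L.shape[0],0,0,cv2.BORDER_CONSTANT)
cv2.imwrite('pics/comp.png',np.hstack([L,C]))
# cream blobs
hsv=cv2.cvtColor(t['frame'],cv2.COLOR_RGB2HSV)
m=cv2.inRange(hsv,(12,40,140),(32,140,255));n,l,st,ce=cv2.connectedComponentsWithStats(m)
for i in range(1,n):
    if 60<st[i,4]<900 and 200<ce[i][1]<320 and 270<ce[i][0]<400:print(st[i],ce[i],atz(t,ce[i],.035))
E
```

```text
[352 250  19  18 252] [361.30952381 258.30555556] [ 0.4813861  -0.10881569  0.035     ]
[283 262  18  19 260] [291.44615385 270.78076923] [0.46284065 0.0885664  0.035     ]
```

View pics/comp.png

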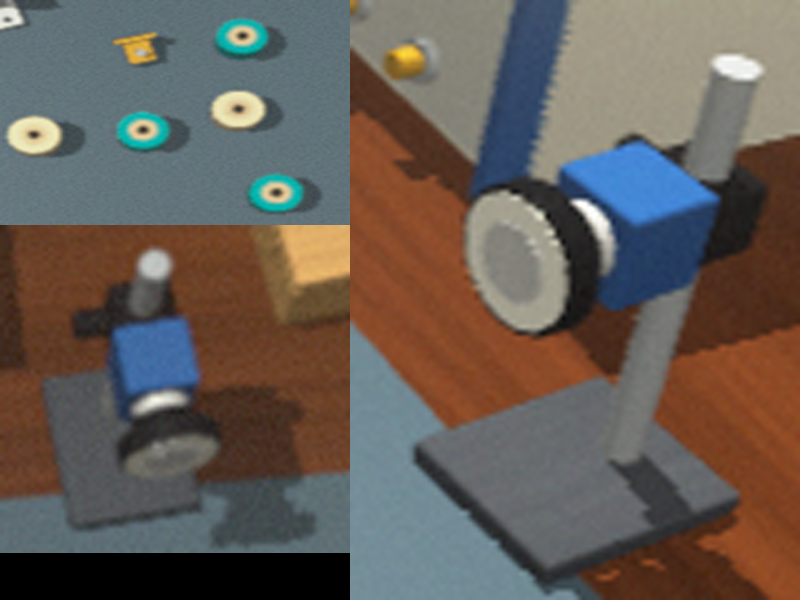

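The close crop confirms the two cream pucks. The camera ring face centre is at about (398.9,152.6) in top and (462.4,257.4) in side. The post top is at about (395.4,108.7) in top and (507.4,218.4) in side. I'll triangulate these, and also the fixture.

```bash
cat >> h.py <<'E'
def tri(*rays):
    A=np.zeros((3,3));b=np.zeros(3)
    for o,d in rays:
        d=d/np.linalg.norm(d);P=np.eye(3)-np.outer(d,d);A+=P;b+=P@o
    x=np.linalg.solve(A,b);return x,[round(float(np.linalg.norm(np.cross(x-o,d/np.linalg.norm(d))))*1e3,1) for o,d in rays]
E
python3 - <<'E'
from h import *
t=grab_frame('top');s=grab_frame('side')
r,e=tri(ray(t,(398.9,152.6)),ray(s,(462.4,257.4)));print('ring',r,e)
p,e=tri(ray(t,(395.4,108.7)),ray(s,(507.4,218.4)));print('post',p,e)
d=(p-r)[:2];print(np.linalg.norm(d));d/=np.linalg.norm(d);print('dir',d,np.degrees(np.arctan2(d[1],d[0])));print('focus',r[:2]-.13*d, p[:2]-.225*d)
for n in('side','top'):
    f={'top':t,'side':s}[n]
    for q in cut_out('fixture',n)[:1]:
        ys,xs=np.nonzero(q['pixels']);print(n,q['conf'],q['rect'],cv2.minAreaRect(np.c_[xs,ys].astype(np.float32)))
E
```

```text
ring [ 0.73863079 -0.2276243   0.15145348] [0.5, 0.5]
post [ 0.83319612 -0.21978023  0.2188135 ] [0.2, 0.2]
0.09489009709640445
dir [0.99657741 0.08266479] 4.741754585188259
focus [ 0.60907573 -0.23837072] [ 0.6089662  -0.23837981]
side 0.64 [308.4, 180.2, 372.0, 240.9] ((339.04229736328125, 210.5884552001953), (70.25235748291016, 40.16925811767578), 37.87498474121094)
top 0.83 [216.6, 191.6, 285.4, 236.0] ((252.97735595703125, 212.64053344726562), (30.46357536315918, 67.05843353271484), 70.8663558959961)
```

Ring to post measures 94.9 mm against the expected 95 mm. That puts the focus at (0.609, -0.238, 0.15) with the camera axis at yaw 4.7°. Next I move above the left puck and turn the jaws to about 19°, along the fixture's x.

Call:
{"fn": "send_rows", "kwargs": {
  "targets": "1 17 -31 0 0 0 -0.06;1 17 -31 0 0 0 -0.06;1 17 -31 0 0 0 -0.06;1 17 -31 0 0 0 -0.06;1 17 -31 0 0 0 -0.06;1 17 -31 0 0 0 -0.06;1 17 -31 0 0 0 -0.06;1 17 -31 0 0 0 -0.06",
  "squeeze": 60
}}

```text
time_s: 1.77
position: [0.3606, 0.2765, 0.2316]
orientation: [[0.777, 0.003, -0.629], [0.629, 0.004, 0.777], [0.004, -1.0, 0.001]]
ft_force: [0.6, 0.2, -0.3]
opening: 1.003
```

Call:
{"fn": "send_rows", "kwargs": {
  "targets": "1 17 -31 0 0 0 -0.06;1 17 -31 0 0 0 -0.06;1 17 -31 0 0 0 -0.06;1 17 -31 0 0 0 -0.06;1 17 -31 0 0 0 -0.06;1 12 -20 0 0 0 -0.06;1 0 0 0 0 0 0"
}}

```text
time_s: 2.35
position: [0.4636, 0.0866, 0.234]
orientation: [[0.957, 0.011, -0.29], [0.29, 0.0, 0.957], [0.011, -1.0, -0.003]]
ft_force: [-0.2, 0.6, -0.2]
opening: 1.0
```

```bash
python3 - <<'E'
from h import *
s=sense();f=grab_frame('wrist');save(f,'w1.png')
print(np.round(f['T_tool_cam'],3),np.round(s['position'],3),np.round(s['orientation'],3).tolist(),s['ft_force'],s['time_s'])
for r in cut_out('puck_a_mid','wrist')[:4]:
    ys,xs=np.nonzero(r['pixels']);print('cut',r['conf'],r['rect'],atz(f,(xs.mean(),ys.mean()),.035,s))
for n,z in(('puck_a_mid',.02),('pedestal_top',.057)):
    for r in tip_of(n,'wrist')[:4]:print(n,r['conf'],r['pixel'],atz(f,r['pixel'],z,s))
E
```

```text
[[ 1.    -0.001  0.001 -0.001]
 [-0.001 -0.283  0.959 -0.141]
 [-0.001 -0.959 -0.283  0.072]
 [ 0.     0.     0.     1.   ]] [0.464 0.087 0.234] [[0.957, 0.011, -0.29], [0.29, 0.0, 0.957], [0.011, -1.0, -0.003]] [-0.24027314  0.62585289 -0.22326151] 2.35
cut 0.88 [287.9, 169.6, 342.0, 229.9] [0.46341076 0.09163941 0.035     ]
cut 0.25 [255.8, 343.7, 303.3, 408.0] [ 0.48138039 -0.09707533  0.035     ]
puck_a_mid 0.82 [313.3, 197.1] [0.4626663 0.0902961 0.02     ]
pedestal_top 0.55 [562.8, 159.6] [0.65000609 0.18666491 0.057     ]
pedestal_top 0.49 [310.2, 193.7] [0.45701682 0.09907618 0.057     ]
```

View pics/w1.png

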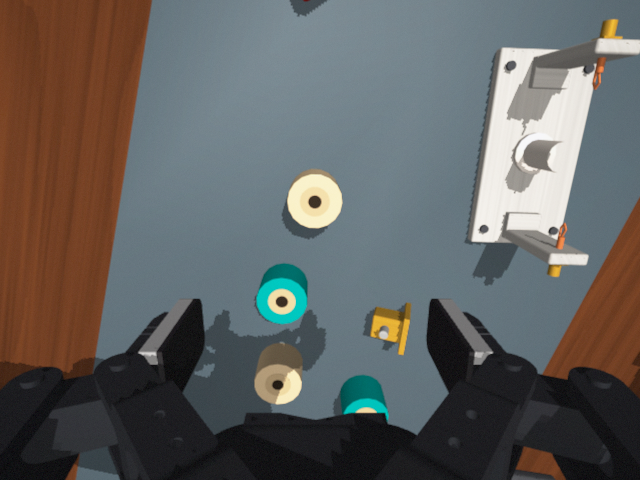

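The wrist view shows the left cream puck with its mark at (315,202) and the second cream puck with its mark at (278,384). The fixture plate screws are at (510,66), (588,69), (483,229) and (553,231), with the pedestal near (545,155). I'll compute positions from the marks and screws.

```bash
python3 - <<'E'
from h import *
s=sense();f=grab_frame('wrist')
print('A',atz(f,(315,202),.04,s),'B',atz(f,(278,384),.04,s))
P=np.array([atz(f,p,.013,s) for p in((510,66),(588,69),(483,229),(553,231))]);print(P,P.mean(0))
y=(P[0]+P[1]-P[2]-P[3])/2;print('fix yaw',np.degrees(np.arctan2(y[1],y[0]))-90,np.linalg.norm(y))
x=(P[1]+P[3]-P[0]-P[2])/2;print(np.degrees(np.arctan2(x[1],x[0])),np.linalg.norm(x))
save(f,'c.png',(470,30,640,290),3)
E
```

```text
A [0.46109709 0.0949568  0.04      ] B [ 0.48132978 -0.09981374  0.04      ]
[[0.5911834  0.25689658 0.013     ]
 [0.65850812 0.27533807 0.013     ]
 [0.63051529 0.11291261 0.013     ]
 [0.69838549 0.13160988 0.013     ]] [0.64464807 0.19418929 0.013     ]
fix yaw 15.392618296677483 0.14920823615711304
15.360551112570459 0.07010162626663907
```

Call:
{"fn": "send_rows", "kwargs": {
  "targets": "1 -1 3 -30 0 0.011 -0.013;1 0 3 -30 0 0 -0.013;1 0 0 -30 0 0 0;1 0 0 -25 0 0 0;1 0 0 0 0 0 0"
}}

```text
time_s: 3.02
position: [0.4592, 0.1042, 0.1183]
orientation: [[0.958, 0.007, -0.285], [0.285, 0.002, 0.958], [0.008, -1.0, 0.0]]
ft_force: [-1.5, 0.3, 0.1]
opening: 1.001
```

```bash
python3 - <<'E'
from h import *
s=sense();f=grab_frame('wrist')
print(np.round(s['position'],4),np.round(s['orientation'],3).tolist())
for r in cut_out('puck_a_mid','wrist')[:3]:
    m=r['pixels'];x0,y0,x1,y1=map(int,r['rect']);g=cv2.cvtColor(f['frame'],cv2.COLOR_RGB2GRAY)[y0:y1,x0:x1]
    d=(g<60).astype(np.uint8);n,l,st,ce=cv2.connectedComponentsWithStats(d)
    print(r['conf'],r['rect'])
    for i in range(1,n):
        if st[i,4]>30: c=ce[i]+(x0,y0);print('  dark',st[i],c,atz(f,c,.04,s))
E
```

```text
[0.4592 0.1042 0.1183] [[0.958, 0.007, -0.285], [0.285, 0.002, 0.958], [0.008, -1.0, 0.0]]
0.85 [277.3, 217.4, 357.3, 304.9]
  dark [ 30  43  18  16 218] [315.38990826 267.75229358] [0.46337951 0.09072184 0.04      ]
```

Call:
{"fn": "send_rows", "kwargs": {
  "targets": "1 4 -10 -10 0 0.007 -0.02;1 0 -3.5 -10 0 0 0;1 0 0 -10 0 0 0;1 0 0 0 0 0 0;1 0 0 0 0 0 0"
}}

```text
time_s: 3.53
position: [0.4715, 0.0922, 0.099]
orientation: [[0.963, 0.019, -0.271], [0.271, 0.002, 0.963], [0.019, -1.0, -0.004]]
ft_force: [-0.3, -0.5, 0.3]
opening: 0.999
```

```bash
cat >> h.py <<'E'
def mark(name='puck_a_mid',z=.04):
    s=sense();f=grab_frame('wrist')
    print('pos',np.round(s['position'],4),'yaw',np.round(np.degrees(np.arctan2(s['orientation'][1][0],s['orientation'][0][0])),1),'y',np.round(np.array(s['orientation'])[:,1],3),'qd',np.abs(s['qd']).max().round(3))
    for r in cut_out(name,'wrist')[:3]:
        x0,y0,x1,y1=map(int,r['rect']);g=cv2.cvtColor(f['frame'],cv2.COLOR_RGB2GRAY)[y0:y1,x0:x1]
        n,l,st,ce=cv2.connectedComponentsWithStats((g<60).astype(np.uint8))
        print(round(r['conf'],2),np.round(r['rect']))
        for i in range(1,n):
            if st[i,4]>30: c=ce[i]+(x0,y0);print('  dark',st[i,4],c.round(1),atz(f,c,z,s).round(4))
    return s,f
E
python3 -c "from h import *;mark()"
```

```text
pos [0.4715 0.0922 0.099 ] yaw 15.7 y [ 0.019  0.002 -1.   ] qd 0.008
0.62 [255. 200. 344. 294.]
  dark 280 [299.5 255.5] [0.4634 0.0905 0.04  ]
```

Call:
{"fn": "send_rows", "kwargs": {
  "targets": "1 -4 -1 0 0 0.01 0;1 -4 0 0 0 0.008 0;1 0 0 0 0 0 0;1 0 0 0 0 0 0"
}}

```text
time_s: 3.97
position: [0.463, 0.0915, 0.1005]
orientation: [[0.963, 0.001, -0.271], [0.271, 0.002, 0.963], [0.002, -1.0, 0.001]]
ft_force: [-0.3, -0.1, 0.4]
opening: 0.997
```

Call:
{"fn": "send_rows", "kwargs": {
  "targets": "1 0 0 -20 0 0 0;1 0 0 -20 0 0 0;1 0 0 -20 0 0 0;1 0 0 -15 0 0 0;1 0 0 0 0 0 0"
}}

```text
time_s: 4.38
position: [0.4657, 0.0914, 0.0257]
orientation: [[0.962, 0.009, -0.271], [0.271, 0.001, 0.962], [0.009, -1.0, -0.001]]
ft_force: [-0.4, -0.2, 0.2]
opening: 1.001
```

Call:
{"fn": "send_rows", "kwargs": {
  "targets": "1 -2 -1 -10 0 0.008 0;1 0 0 -6 0 0 0;1 0 0 0 0 0 0"
}}

```text
time_s: 4.63
position: [0.464, 0.0905, 0.01]
orientation: [[0.962, 0.001, -0.271], [0.271, 0.001, 0.962], [0.001, -1.0, 0.001]]
ft_force: [0.1, 0.6, -0.4]
opening: 1.0
```

Call:
{"fn": "send_rows", "kwargs": {
  "targets": "0.75 0 0 0 0 0 0;0.65 0 0 0 0 0 0;0.6 0 0 0 0 0 0;0.5 0 0 0 0 0 0;0.4 0 0 0 0 0 0;0.4 0 0 0 0 0 0",
  "squeeze": 60
}}

```text
time_s: 5.13
position: [0.465, 0.0906, 0.0127]
orientation: [[0.962, 0.003, -0.272], [0.272, 0.001, 0.962], [0.003, -1.0, 0.0]]
ft_force: [0.1, 0.4, -5.6]
opening: 0.567
```

Call:
{"fn": "send_rows", "kwargs": {
  "targets": "0.3 0 0 0 0 0 0;0.3 0 0 10 0 0 0;0.3 0 0 20 0 0 0;0.3 0 0 20 0 0 0;0.3 0 0 0 0 0 0;0.3 0 0 0 0 0 0;0.3 0 0 0 0 0 0;0.3 0 0 0 0 0 0"
}}

```text
time_s: 5.8
position: [0.4615, 0.0909, 0.0631]
orientation: [[0.962, -0.003, -0.272], [0.272, 0.002, 0.962], [-0.002, -1.0, 0.002]]
ft_force: [0.3, 0.6, -5.6]
opening: 0.572
```

Call:
{"fn": "send_rows", "kwargs": {
  "targets": "0.3 0 0 0 0 0 0;0.3 0 0 0 0 0 0"
}}

```text
time_s: 5.97
position: [0.4602, 0.0909, 0.0614]
orientation: [[0.962, -0.006, -0.272], [0.272, 0.002, 0.962], [-0.005, -1.0, 0.003]]
ft_force: [-1.3, 0.4, -5.0]
opening: 0.569
```

The left puck pulls about 5.3 N, roughly 0.54 kg. That exceeds the 3.85 N limit for the lighter one, so it should be the heavier. I set it back and will weigh the other.

Call:
{"fn": "send_rows", "kwargs": {
  "targets": "0.3 2 0 -15 0 0.005 0;0.3 1 0 -15 0 0 0;0.3 0 0 -10 0 0 0;0.3 0 0 -4 0 0 0;0.3 0 0 -3 0 0 0;0.3 0 0 0 0 0 0"
}}

```text
time_s: 6.47
position: [0.463, 0.091, 0.0128]
orientation: [[0.962, -0.014, -0.272], [0.272, 0.002, 0.962], [-0.013, -1.0, 0.006]]
ft_force: [-0.4, -0.1, -5.3]
opening: 0.572
```

Call:
{"fn": "send_rows", "kwargs": {
  "targets": "0.3 0 0 -1 0 -0.013 0;0.3 0 0 -1 0 0 0;0.3 0 0 -1 0 0 0"
}}

```text
time_s: 6.72
position: [0.4639, 0.0909, 0.0124]
orientation: [[0.962, 0.001, -0.272], [0.272, 0.001, 0.962], [0.002, -1.0, 0.001]]
ft_force: [-5.9, -0.8, 9.8]
opening: 0.569
```

Call:
{"fn": "send_rows", "kwargs": {
  "targets": "0.65 0 0 0.5 0 0 0;0.75 0 0 0 0 0 0;0.9 0 0 0 0 0 0;0.9 0 0 0 0 0 0;0.9 0 0 20 0 0 0;0.9 0 0 30 0 0 0;0.9 0 0 30 0 0 0;0.9 0 0 0 0 0 0"
}}

```text
time_s: 7.38
position: [0.4649, 0.0908, 0.0965]
orientation: [[0.962, 0.005, -0.272], [0.272, 0.002, 0.962], [0.005, -1.0, 0.0]]
ft_force: [1.7, -0.4, 0.4]
opening: 0.901
```

Call:
{"fn": "send_rows", "kwargs": {
  "targets": "0.9 2 -30 10 0 0 0;0.9 3 -35 0 0 0 0;0.9 3 -35 0 0 0 0;0.9 3 -35 0 0 0 0;0.9 3 -30 0 0 0 0;0.9 0 -15 0 0 0 0;0.9 0 0 0 0 0 0;0.9 0 0 0 0 0 0"
}}

```text
time_s: 8.05
position: [0.4817, -0.097, 0.109]
orientation: [[0.961, 0.017, -0.276], [0.276, -0.001, 0.961], [0.016, -1.0, -0.006]]
ft_force: [-0.1, 0.3, -0.2]
opening: 0.9
```

```bash
python3 -c "
from h import *
s,f=mark();save(f,'w2.png')"
```

```text
pos [ 0.4817 -0.097   0.109 ] yaw 16.0 y [ 0.017 -0.001 -1.   ] qd 0.029
```

View pics/w2.png

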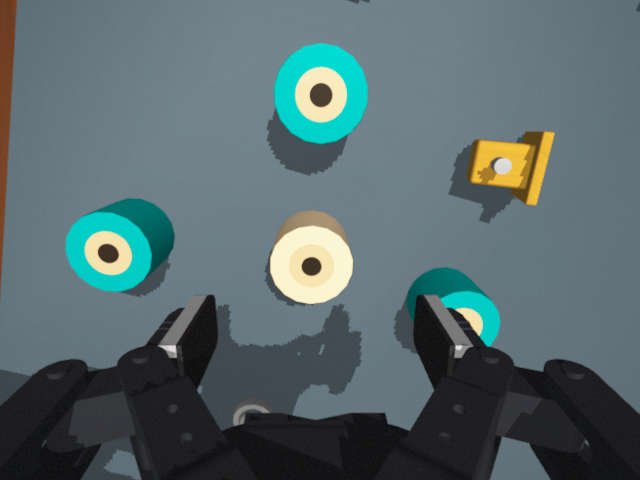

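The second cream puck's mark is at (312,267). A turquoise puck at about (465,320) sits near the right finger, so I check that clearance before going down.

```bash
python3 -c "
from h import *
s=sense();f=grab_frame('wrist');print(s['position'])
B=atz(f,(312,267),.04,s);print('B',B)
R=np.array(s['orientation'])
for p in((465,320),(108,253),(321,95)):
    q=atz(f,p,.04,s);print(q,(q-B)@R[:,0],(q-B)@R[:,2])"
```

```text
[ 0.48160761 -0.09581708  0.10896063]
B [ 0.48314781 -0.10619402  0.04      ]
[ 0.58460632 -0.11437016  0.04      ] 0.09516218169006382 -0.036083998429780065
[ 0.36695646 -0.12987908  0.04      ] -0.11817835449805358 0.009581012585984167
[ 0.4613368  -0.01293975  0.04      ] 0.00500668254155125 0.09563885130157258
```

Call:
{"fn": "send_rows", "kwargs": {
  "targets": "0.9 1 -6 -5 0 0.01 0;0.9 0 -4 -5 0 0.007 0;0.9 0 0 -15 0 0 0;0.9 0 0 -15 0 0 0;0.9 0 0 0 0 0 0;0.9 0 0 0 0 0 0"
}}

```text
time_s: 8.7
position: [0.4832, -0.102, 0.0663]
orientation: [[0.958, -0.003, -0.287], [0.287, -0.001, 0.958], [-0.003, -1.0, 0.0]]
ft_force: [0.3, -0.2, 0.9]
opening: 0.903
```

```bash
python3 -c "from h import *;mark()"
```

```text
pos [ 0.4832 -0.102   0.0663] yaw 16.7 y [-0.003 -0.001 -1.   ] qd 0.031
```

Call:
{"fn": "send_rows", "kwargs": {
  "targets": "0.9 0 -3 -15 0 0 0;0.9 0 -1.5 -15 0 0 0;0.9 0 0 -15 0 0 0;0.9 0 0 -7 0 0 0;0.9 0 0 0 0 0 0"
}}

```text
time_s: 9.22
position: [0.4874, -0.108, 0.0179]
orientation: [[0.957, 0.006, -0.288], [0.288, -0.005, 0.957], [0.004, -1.0, -0.007]]
ft_force: [0.7, 0.9, 0.1]
opening: 0.903
```

Call:
{"fn": "send_rows", "kwargs": {
  "targets": "0.9 -4 1 -4 0.005 0.005 0;0.9 0 0 -3 0 0 0;0.9 0 0 0 0 0 0"
}}

```text
time_s: 9.47
position: [0.4843, -0.1073, 0.0123]
orientation: [[0.957, 0.002, -0.289], [0.289, -0.001, 0.957], [0.002, -1.0, -0.002]]
ft_force: [-1.0, 0.1, -0.2]
opening: 0.896
```

Call:
{"fn": "send_rows", "kwargs": {
  "targets": "0.75 0 0 0 0 0 0;0.65 0 0 0 0 0 0;0.6 0 0 0 0 0 0;0.5 0 0 0 0 0 0;0.4 0 0 0 0 0 0;0.3 0 0 0 0 0 0",
  "squeeze": 60
}}

```text
time_s: 9.97
position: [0.4851, -0.1077, 0.0142]
orientation: [[0.957, 0.004, -0.289], [0.289, -0.002, 0.957], [0.004, -1.0, -0.003]]
ft_force: [-0.4, -0.3, -2.2]
opening: 0.559
```

Call:
{"fn": "send_rows", "kwargs": {
  "targets": "0.3 0 0 10 0 0 0;0.3 0 0 20 0 0 0;0.3 0 0 20 0 0 0;0.3 0 0 0 0 0 0;0.3 0 0 0 0 0 0;0.3 0 0 0 0 0 0;0.3 0 0 0 0 0 0"
}}

```text
time_s: 10.55
position: [0.4832, -0.1066, 0.0654]
orientation: [[0.957, 0.001, -0.289], [0.289, -0.0, 0.957], [0.001, -1.0, -0.001]]
ft_force: [0.6, -0.4, -2.2]
opening: 0.562
```

Call:
{"fn": "send_rows", "kwargs": {
  "targets": "0.3 0 0 0 0 0 0;0.3 0 0 0 0 0 0"
}}

```text
time_s: 10.72
position: [0.4821, -0.1061, 0.0637]
orientation: [[0.957, -0.001, -0.289], [0.289, 0.001, 0.957], [-0.001, -1.0, 0.001]]
ft_force: [0.3, -0.4, -1.8]
opening: 0.564
```

The right puck pulls only about 2.1 N (0.21 kg), against 5.3 N for the left. So it is the lighter one and goes on the pedestal. I carry it up and stop short of the fixture for a look.

Call:
{"fn": "send_rows", "kwargs": {
  "targets": "0.3 0 0 30 0 0 0;0.3 0 0 35 0 0 0;0.3 15 10 35 0 0 0;0.3 25 30 30 0 0 0;0.3 25 35 10 0 0 0;0.3 25 35 0 0 0 0;0.3 25 35 0 0 0 0;0.3 15 25 0 0 0 0"
}}

```text
time_s: 11.38
position: [0.6029, 0.06, 0.2004]
orientation: [[0.961, -0.014, -0.277], [0.277, 0.007, 0.961], [-0.011, -1.0, 0.011]]
ft_force: [-0.2, -0.1, -2.2]
opening: 0.557
```

Call:
{"fn": "send_rows", "kwargs": {
  "targets": "0.3 5 20 0 0 0 0;0.3 5 10 0 0 0 0;0.3 0 0 0 0 0 0;0.3 0 0 0 0 0 0;0.3 0 0 0 0 0 0"
}}

```text
time_s: 11.8
position: [0.6137, 0.0967, 0.1958]
orientation: [[0.959, -0.019, -0.284], [0.284, 0.008, 0.959], [-0.016, -1.0, 0.013]]
ft_force: [0.4, -1.2, -2.6]
opening: 0.558
```

```bash
python3 -c "
from h import *
s=sense();f=grab_frame('wrist');save(f,'w3.png');print(s['position'],np.array(s['orientation']).round(3).tolist(),np.abs(s['qd']).max())
for r in tip_of('pedestal_top','wrist'):print(r,atz(f,r['pixel'],.057,s))"
```

```text
[0.61367955 0.09668592 0.19575753] [[0.959, -0.019, -0.284], [0.284, 0.008, 0.959], [-0.016, -1.0, 0.013]] 0.013380528255367764
{'pixel': [403.5, 114.8], 'conf': 0.88} [0.64827908 0.18933682 0.057     ]
```

View pics/w3.png

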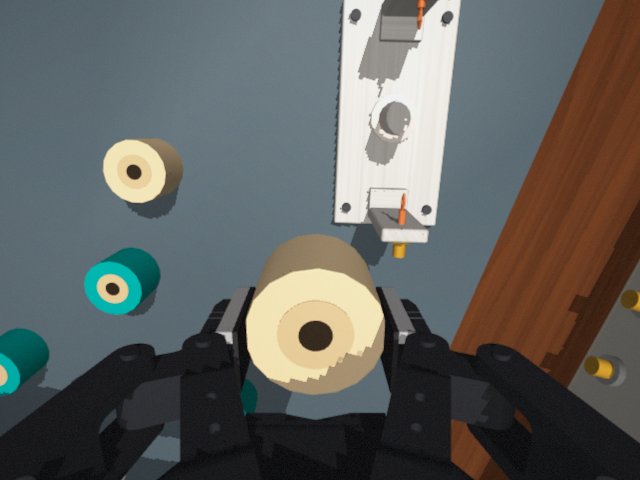

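The puck is held centrally with its mark at (316,336). Pedestal disc is at about (396,118), screws at (355,15), (447,18), (346,208), (427,210).

```bash
python3 -c "
from h import *
s=sense();f=grab_frame('wrist');print(f['fx'])
P=np.array([atz(f,p,.013,s) for p in((355,15),(447,18),(346,208),(427,210))]);print(P.mean(0))
y=(P[0]+P[1]-P[2]-P[3])/2;print('yaw',np.degrees(np.arctan2(y[1],y[0]))-90,np.linalg.norm(y))
for p in((396,118),(390,117)):print(atz(f,p,.057,s),atz(f,p,.012,s))
m=atz(f,(316,336),s['position'][2]+.026,s);print('mark-TCP',m-s['position'])
save(f,'w4.png',(330,60,460,180),5)
"
```

```text
379.5314874043437
[0.64988076 0.18729305 0.013     ]
yaw 15.066998614817564 0.1497710236565824
[0.64413215 0.18527086 0.057     ] [0.6519348  0.18876742 0.012     ]
[0.63985707 0.1847177  0.057     ] [0.64697493 0.18812565 0.012     ]
mark-TCP [-0.00029384  0.00120255  0.026     ]
```

View pics/w4.png

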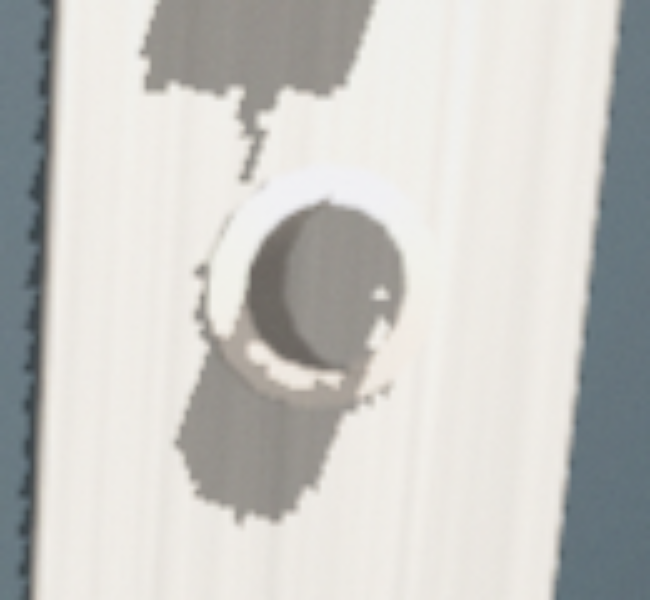

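The grey and white disc with the wall crescent, the screws' mean and the network all agree on a pedestal centre at about (0.649, 0.188), fixture yaw about 15°. I move over it at this height and level the tool.

Call:
{"fn": "send_rows", "kwargs": {
  "targets": "0.3 10 20 0 -0.004 -0.01 0;0.3 10 25 0 -0.004 -0.009 0;0.3 10 25 0 0 0 0;0.3 5 15 0 0 0 0;0.3 0 6 0 0 0 0;0.3 0 0 0 0 0 0;0.3 0 0 0 0 0 0"
}}

```text
time_s: 12.53
position: [0.6496, 0.1815, 0.1973]
orientation: [[0.962, 0.001, -0.272], [0.272, -0.003, 0.962], [0.0, -1.0, -0.003]]
ft_force: [0.2, -0.1, -2.9]
opening: 0.561
```

Call:
{"fn": "send_rows", "kwargs": {
  "targets": "0.3 -1 6 -25 0.003 0 0;0.3 0 0 -25 0 0 0;0.3 0 0 -25 0 0 0;0.3 0 0 -20 0 0 0;0.3 0 0 0 0 0 0;0.3 0 0 0 0 0 0"
}}

```text
time_s: 13.03
position: [0.6485, 0.1797, 0.1026]
orientation: [[0.964, 0.005, -0.267], [0.267, -0.002, 0.964], [0.004, -1.0, -0.004]]
ft_force: [1.1, 0.2, -1.5]
opening: 0.56
```

```bash
python3 -c "
from h import *
s=sense();f=grab_frame('side');t=grab_frame('top');w=grab_frame('wrist');print(s['position'],np.array(s['orientation']).round(3).tolist())
def c(f,b,k):return cv2.resize(f['frame'][b[1]:b[3],b[0]:b[2],::-1],None,fx=k,fy=k,interpolation=cv2.INTER_CUBIC)
a=c(f,(296,140,386,250),400/90)
b=c(w,(200,100,440,400),400/240)
b=cv2.resize(b,(400,a.shape[0]));cv2.imwrite('pics/p5.png',np.hstack([a,b]));print(a.shape)"
```

```text
[0.64852648 0.17966989 0.10256328] [[0.964, 0.005, -0.267], [0.267, -0.002, 0.964], [0.004, -1.0, -0.004]]
(489, 400, 3)
```

View pics/p5.png

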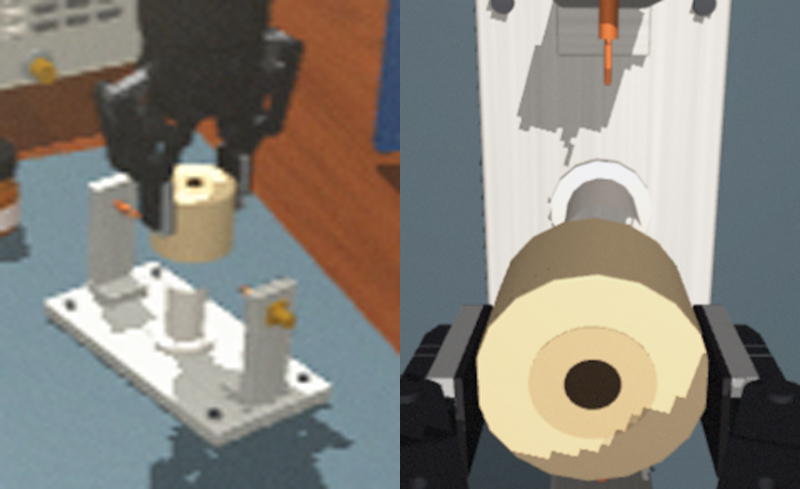

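In the wrist view the pedestal flange is centred at about (320,230) full-frame, and puck and pedestal line up along the jaw axis. In the side view the pedestal top is at about (337.6,205.7). I use these to check the remaining offset along fixture y.

```bash
python3 -c "
from h import *
s=sense();w=grab_frame('wrist');f=grab_frame('side');p=np.array(s['position']);R=np.array(s['orientation'])
for r in(228,232):
  for z in(.014,.02):print('flange',atz(w,(320,r),z,s))
# wall/flange width check
a,b=atz(w,(289,230),.016,s),atz(w,(351,230),.016,s);print('flange dia',np.linalg.norm(a-b))
print('side ped',atz(f,(337.6,205.7),.057))
P=np.array([atz(w,(200+(x-400)/1.667,100+y/1.63),.013,s) for x,y in((503,6),(704,8))]);v=P.mean(0);print('far screws mid',v,'minus 75mm', v+np.array([.26,-.966,0])*.075)
m=atz(w,(200+193/1.667,100+384/1.63),p[2]+.026,s);print('mark',m,m-p)
print(w['frame'].shape,p)"
```

```text
flange [0.65068871 0.18864557 0.014     ]
flange [0.65011725 0.1902227  0.02      ]
flange [0.65139873 0.18611199 0.014     ]
flange [0.65080883 0.18775493 0.02      ]
flange dia 0.03889728043683168
side ped [0.64203632 0.17444673 0.057     ]
far screws mid [0.63195655 0.26023542 0.013     ] minus 75mm [0.65145655 0.18778542 0.013     ]
mark [0.64855019 0.18196276 0.13022398] [-0.00113289  0.00161881  0.026     ]
(480, 640, 3) [0.64968308 0.18034395 0.10422398]
```

Call:
{"fn": "send_rows", "kwargs": {
  "targets": "0.3 1 7 -6 0.003 0.005 0;0.3 0 0 -7 0 0 0;0.3 0 0 -7 0 0 0;0.3 0 0 0 0 0 0;0.3 0 0 0 0 0 0"
}}

```text
time_s: 13.7
position: [0.6536, 0.1895, 0.0866]
orientation: [[0.963, 0.011, -0.269], [0.269, 0.003, 0.963], [0.011, -1.0, -0.0]]
ft_force: [0.3, -0.2, -2.2]
opening: 0.56
```

Call:
{"fn": "send_rows", "kwargs": {
  "targets": "0.3 -2 -2 -5 -0.003 0.01 0;0.3 0 0 -4 0 0 0;0.3 0 0 -2 0 0 0;0.3 0 0 0 0 0 0"
}}

```text
time_s: 14.03
position: [0.6509, 0.1873, 0.0739]
orientation: [[0.963, -0.002, -0.269], [0.269, -0.001, 0.963], [-0.002, -1.0, -0.001]]
ft_force: [-0.8, -0.8, -2.0]
opening: 0.556
```

Position is good. Now I lower in small steps until contact.

Call:
{"fn": "send_rows", "kwargs": {
  "targets": "0.3 0 0 -1.5 0 0 0;0.3 0 0 -1 0 0 0;0.3 0 0 -0.5 0 0 0"
}}

```text
time_s: 14.28
position: [0.6509, 0.1872, 0.0711]
orientation: [[0.963, -0.002, -0.269], [0.269, -0.001, 0.963], [-0.002, -1.0, -0.0]]
ft_force: [-3.0, 0.3, 5.5]
opening: 0.559
```

Call:
{"fn": "send_rows", "kwargs": {
  "targets": "0.62 0 0 0 0 0 0;0.7 0 0 0 0 0 0;0.8 0 0 0 0 0 0;0.9 0 0 0 0 0 0;0.95 0 0 0 0 0 0"
}}

```text
time_s: 14.7
position: [0.6529, 0.1874, 0.0734]
orientation: [[0.963, 0.003, -0.269], [0.269, -0.001, 0.963], [0.003, -1.0, -0.001]]
ft_force: [-0.0, 0.4, 0.3]
opening: 0.95
```

```bash
python3 -c "
from h import *
s=sense();w=grab_frame('wrist');print(s['position'],np.array(s['orientation']).round(3).tolist(),s['ft_force'])
g=cv2.cvtColor(w['frame'],cv2.COLOR_RGB2GRAY)[200:420,260:380];n,l,st,ce=cv2.connectedComponentsWithStats((g<70).astype(np.uint8))
for i in range(1,n):
  if st[i,4]>150:c=ce[i]+(260,200);print(st[i],c,atz(w,c,.097,s))
save(w,'w6.png')"
```

```text
[0.6529398  0.18735052 0.07337264] [[0.963, 0.003, -0.269], [0.269, -0.001, 0.963], [0.003, -1.0, -0.001]] [-0.00975291  0.38759115  0.28014865]
[ 33 117  33  29 750] [309.26533333 330.94266667] [0.64966957 0.18870361 0.097     ]
[   0  184  120   36 2203] [316.26690876 403.44893327] [0.66016795 0.1601338  0.097     ]
```

View pics/w6.png

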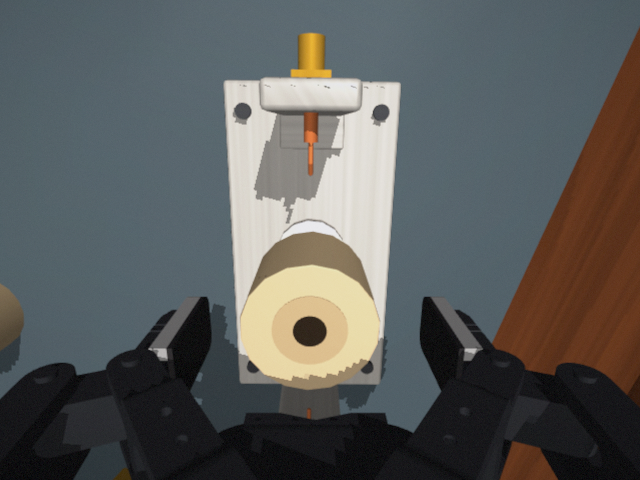

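The released puck stands on the pedestal with its mark at (309,331). All four plate screws are visible at (242,111), (381,112), (252,367) and (367,367), which allows a same-frame centring check.

```bash
python3 -c "
from h import *
s=sense();w=grab_frame('wrist')
P=np.array([atz(w,p,.013,s) for p in((242,111),(381,112),(252,367),(367,367))]);print(P.round(4),P.mean(0))
print(atz(w,(309.3,331),.097,s),s['position'])"
```

```text
[[0.5963 0.2519 0.013 ]
 [0.6641 0.2703 0.013 ]
 [0.6345 0.1068 0.013 ]
 [0.7029 0.1256 0.013 ]] [0.64947761 0.18866756 0.013     ]
[0.6497523 0.188639  0.097    ] [0.65299722 0.187347   0.07344707]
```

The puck is within about 1 mm of the pedestal centre. I rise straight up and return to the heavier puck at about (0.464, 0.091).

Call:
{"fn": "send_rows", "kwargs": {
  "targets": "0.95 0 0 15 0 0 0;0.95 0 0 25 0 0 0;0.95 0 0 35 0 0 0;0.95 0 0 35 0 0 0;0.95 -15 -8 10 0 0 0;0.95 -30 -16 0 0 0 0;0.95 -35 -18 0 0 0 0;0.95 -35 -18 0 0 0 0"
}}

```text
time_s: 15.47
position: [0.5388, 0.1276, 0.2058]
orientation: [[0.962, 0.011, -0.271], [0.271, 0.0, 0.963], [0.011, -1.0, -0.003]]
ft_force: [-0.7, -1.3, 0.7]
opening: 0.954
```

Call:
{"fn": "send_rows", "kwargs": {
  "targets": "0.95 -35 -18 -10 0 0 0;0.95 -25 -12 -20 0 0 0;0.95 -10 -4 -20 0 0 0;0.95 0 0 -20 0 0 0;0.95 0 0 0 0 0 0;0.95 0 0 0 0 0 0"
}}

```text
time_s: 15.97
position: [0.4622, 0.0902, 0.1433]
orientation: [[0.963, 0.024, -0.27], [0.27, -0.002, 0.963], [0.023, -1.0, -0.008]]
ft_force: [0.0, 0.3, 0.6]
opening: 0.949
```

```bash
python3 -c "from h import *;mark()"
```

```text
pos [0.4622 0.0902 0.1433] yaw 15.7 y [ 0.024 -0.002 -1.   ] qd 0.022
0.98 [277. 187. 352. 267.]
  dark 183 [313.9 232.1] [0.4629 0.0912 0.04  ]
```

Call:
{"fn": "send_rows", "kwargs": {
  "targets": "0.95 0 0 -20 0 0.012 0;0.95 0 0 -25 0 0.012 0;0.95 0 0 -25 0 0 0;0.95 0 0 -20 0 0 0;0.95 0 0 -15 0 0 0;0.95 0 0 0 0 0 0;0.95 0 0 0 0 0 0"
}}

```text
time_s: 16.65
position: [0.4764, 0.0915, 0.0463]
orientation: [[0.962, 0.021, -0.273], [0.273, -0.003, 0.962], [0.02, -1.0, -0.008]]
ft_force: [0.1, -0.0, 0.0]
opening: 0.953
```

Call:
{"fn": "send_rows", "kwargs": {
  "targets": "0.95 -7 0 0 0.003 0.012 0;0.95 -6 0 0 0 0.008 0;0.95 0 0 0 0 0 0;0.95 0 0 0 0 0 0"
}}

```text
time_s: 16.98
position: [0.4661, 0.0917, 0.0511]
orientation: [[0.962, 0.006, -0.274], [0.274, 0.0, 0.962], [0.006, -1.0, -0.001]]
ft_force: [0.2, -0.6, -0.2]
opening: 0.945
```

Call:
{"fn": "send_rows", "kwargs": {
  "targets": "0.95 -3 0 -8 0 0.006 0;0.95 -1 0 -12 0 0 0;0.95 -1 0 -10 0 0.003 0;0.95 0 0 -8 0 0 0;0.95 0 0 0 0 0 0"
}}

```text
time_s: 17.4
position: [0.4627, 0.0916, 0.0131]
orientation: [[0.962, 0.003, -0.274], [0.274, 0.0, 0.962], [0.003, -1.0, -0.001]]
ft_force: [-0.1, 0.7, -0.2]
opening: 0.945
```

Call:
{"fn": "send_rows", "kwargs": {
  "targets": "0.9 0 0 -2 0 0 0;0.75 0 0 0 0 0 0;0.65 0 0 0 0 0 0;0.6 0 0 0 0 0 0;0.5 0 0 0 0 0 0;0.4 0 0 0 0 0 0;0.3 0 0 0 0 0 0",
  "squeeze": 80
}}

```text
time_s: 17.98
position: [0.4628, 0.0917, 0.0111]
orientation: [[0.962, 0.002, -0.274], [0.274, 0.0, 0.962], [0.002, -1.0, -0.0]]
ft_force: [-0.4, 0.5, -3.4]
opening: 0.565
```

Call:
{"fn": "send_rows", "kwargs": {
  "targets": "0.3 0 0 10 0 0 0;0.3 0 0 20 0 0 0;0.3 0 0 25 0 0 0;0.3 0 0 30 0 0 0;0.3 0 0 30 0 0 0;0.3 0 0 20 0 0 0;0.3 0 0 0 0 0 0;0.3 0 0 0 0 0 0"
}}

```text
time_s: 18.65
position: [0.454, 0.0921, 0.1499]
orientation: [[0.962, -0.012, -0.274], [0.274, 0.001, 0.962], [-0.012, -1.0, 0.004]]
ft_force: [0.1, -0.1, -6.0]
opening: 0.567
```

Heavier puck held (about 5.5–6 N). I carry it to the focus.

Call:
{"fn": "send_rows", "kwargs": {
  "targets": "0.3 8 -15 10 0 -0.006 0;0.3 13 -25 0 0 -0.006 0;0.3 13 -30 0 0 0 0;0.3 13 -30 0 0 0 0;0.3 13 -30 0 0 0 0;0.3 13 -30 0 0 0 0;0.3 13 -30 0 0 0 0;0.3 13 -30 0 0 0 0"
}}

```text
time_s: 19.32
position: [0.5431, -0.128, 0.1441]
orientation: [[0.959, -0.024, -0.284], [0.284, 0.011, 0.959], [-0.02, -1.0, 0.018]]
ft_force: [0.2, -0.2, -4.9]
opening: 0.565
```

Call:
{"fn": "send_rows", "kwargs": {
  "targets": "0.3 13 -28 0 0 0 0;0.3 13 -25 0 0 0 0;0.3 8 -15 0 0 0 0;0.3 0 0 0 0 0 0;0.3 0 0 0 0 0 0"
}}

```text
time_s: 19.73
position: [0.5732, -0.2046, 0.1296]
orientation: [[0.96, -0.04, -0.276], [0.277, 0.018, 0.961], [-0.033, -0.999, 0.029]]
ft_force: [-1.2, 1.5, -5.5]
opening: 0.565
```

Call:
{"fn": "send_rows", "kwargs": {
  "targets": "0.3 12 -12 5 -0.01 -0.02 0;0.3 12 -12 5 -0.008 -0.02 0;0.3 8 -8 3 0 0 0;0.3 3 -2 2 0 0 0;0.3 0 0 0 0 0 0;0.3 0 0 0 0 0 0"
}}

```text
time_s: 20.23
position: [0.608, -0.2369, 0.1398]
orientation: [[0.96, -0.003, -0.279], [0.279, 0.004, 0.96], [-0.002, -1.0, 0.005]]
ft_force: [-1.0, 0.4, -5.8]
opening: 0.567
```

Call:
{"fn": "send_rows", "kwargs": {
  "targets": "0.3 1 -1 1 0 0 0;0.3 0 0 0 0 0 0;0.3 0 0 0 0 0 0"
}}

```text
time_s: 20.48
position: [0.6087, -0.2364, 0.1408]
orientation: [[0.96, -0.004, -0.281], [0.281, 0.005, 0.96], [-0.002, -1.0, 0.005]]
ft_force: [-0.1, -0.5, -6.4]
opening: 0.566
```

```bash
python3 -c "
from h import *
s=sense();f=grab_frame('side');t=grab_frame('top')
print(s['position'],np.array(s['orientation'])[:,1].round(3),np.abs(s['qd']).max(),s['opening'],s['ft_force'])
for c in('side','top'):
  for r in tip_of('puck_a_mid',c)[:4]:print(c,r)
def c(f,b,k):return cv2.resize(f['frame'][b[1]:b[3],b[0]:b[2],::-1],(400,500),interpolation=cv2.INTER_CUBIC)
cv2.imwrite('pics/p7.png',np.hstack([c(f,(300,150,540,450),1),c(t,(230,80,430,330),1)]))"
```

```text
[ 0.60865901 -0.23636063  0.1408189 ] [-0.004  0.005 -1.   ] 0.006081610112851394 0.5660113094480221 [-0.05826313 -0.51740861 -6.38141865]
side {'pixel': [405.3, 274.4], 'conf': 0.58}
```

View pics/p7.png

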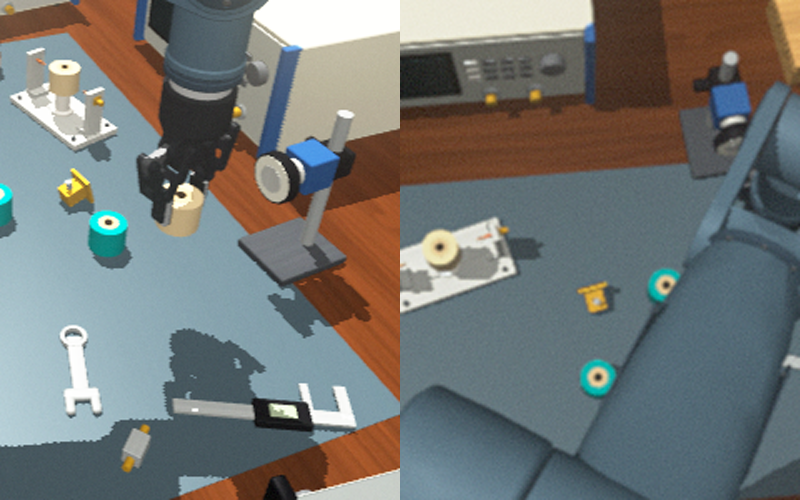

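The side view shows the heavier puck held upright in front of the ring, with the lighter one standing on the pedestal and the bystanders where they were. I do a last reprojection check, then hand in.

```bash
python3 -c "
from h import *
f=grab_frame('side');s=sense()
v=np.array(f['orientation']).T@(np.array([.609,-.238,.15])-f['eye']);u=(f['cx']+f['fx']*v[0]/v[2],f['cy']+f['fy']*v[1]/v[2]);print(u,v[2]/f['fx'],s['position'])
d=np.hypot(u[0]-405.3,u[1]-274.4)*v[2]/f['fx'];print('off mm',d*1e3)
if d<.014: close_job();print('closed')"
```

```text
(np.float64(407.9636525729228), np.float64(275.18988568219305)) 0.0018950441560981028 [ 0.60878005 -0.2367093   0.14083825]
off mm 5.265005793266971
the job is handed in; nothing more can be done
closed
```

The job is handed in, with the lighter puck on the pedestal and the heavier one held at the focus. No verdict came back.

- **Weighing:** the left puck pulled about 5.3 N and the right about 2.1 N, so the right one is the lighter.
- **Lighter puck:** it stands flat and released on the pedestal. A same-frame check of its mark against the four plate screws put it within about 1 mm of centre. The fixture's contact force can't be read directly, but 2.1 N is inside the 1.5–3.85 N band.
- **Heavier puck:** held upright at 80 N with about 0.006 rad of tilt, arm nearly at rest. By arm pose its centre is about 2 mm from the estimated focus. The side-camera check gave about 5 mm, against the 20 mm allowed.
- **Checks that disagreed:**
  - The first fixture estimate, from a distance, was about 7 mm off the later ones.
  - A side-view pixel I read by eye for the pedestal was about 15 mm off; I rejected it for the wrist-camera measurements.
  - The network's "focus" in the top view was wrong. I worked the focus out from the ring and post instead; their spacing came to 94.9 mm against 95 mm nominal.
  - In the final check the top camera couldn't see the held puck, because the arm hid it.
- **Bench:** the bystanders visible in the last picture were where they started; the flux jar, screwdriver and cover were out of that crop, and I never moved near them.

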